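# Rock the welded feet on the surface plate and set the bowed one aside

### The arm

A 6-joint arm with a two-finger parallel gripper is mounted at the origin on the work surface. World frame = base frame: x ahead of the robot, y to its left, z up, the work surface at z = 0. Lengths are in mm, angles in rad, forces in N, time in s.
With the tool pointing down it reaches from about 350 to 1000 mm from the base axis. Payload 7.1 kg.
Tool frame: the origin (TCP) lies at the centre of the arm's flange, where the gripper is bolted on; the fingertips stand 173 mm ahead of it and the grasp point (between the pads) lies 155 mm ahead of it; z points along the fingers, y is the direction in which the jaws open and shut (so a half turn about z gives the same grasp; the last joint's range is limited). The gripper opens to 85 mm and grips with 20 to 120 N. Pads are 22 mm wide; open, the fingers measure 114 mm over their backs; the gripper's body (76 mm by 85 mm) begins 54 mm behind the grasp point. The pads swing forward as they close: fully open they stand 13 mm farther back than shut.
Start: joints at [1.208, 0.423, 1.63, -0, 1.089, -0.019], TCP at [210.635, 588.421, 404.719] pointing down, gripper open.
Joint ranges: [-3, 3], [-0.9, 2.11], [0.09, 2.58], [-1.31, 4.45], [0.11, 2.69], [-2.54, 2.54]. Speed limits (rad/s): [2.39, 2.39, 3.01, 3.14, 3.14, 3.14].

### API

Orientations are given as [roll, pitch, yaw] about the fixed x, y, z axes, in that order (R = Rz(yaw) Ry(pitch) Rx(roll)).
In Python, from plant import bot gives the robot as it stands.
- The arm moves only by the tool step_arm, never from a script. Its argument "commands" is a list of rows, each a list of 6 numbers: the shift along the tool's x, y, z in cm, then the turn, a rotation vector about the tool's x, y, z in rad. In form: [[tx, ty, tz, wx, wy, wz], ...]. A call has 1 to 10 rows; each row shifts and turns the pose as measured when the row begins, along the tool's axes as they then stand; what a row does not reach is not made up. A row lasts 1/12 s, in which the tool goes at most 41.7 mm and 7.16 degrees, less where a joint would pass 70% of its speed; a pose out of reach is approached as far as the arm can. A call with a gripper value outside its range is refused whole. "grip" is the closure in counts, from 0 (fully open) to 255 (shut), set as the call begins (left out, the last holds). The fingers move at their own pace and stop on an object; "squeeze" is the grip in N (left out, the last holds). Time passes only in rows, so rows that do not move let the fingers close. It gives the time, the measured TCP pose, the force and the opening at its end, in the units of the state.
- bot.get_obs(): the state, without advancing time (a new reading comes with each control period).
- bot.snapshot(name): name is "scene" or "top"; returns a dict with "pixels" (420x560x3 uint8, red, green, blue), "fx", "fy", "cx", "cy" (pixels), "camera_from_world" (4x4, takes a point from world to camera coordinates). Camera axes: x right, y up, looking along -z (the intrinsics and any distortion apply to the point x, -y, -z); pixel columns grow to the right and rows downward; lengths in mm; the calibration is good to about 2 mm. A picture is of the moment at which its call begins. There is no depth.
- bot.close_job(): hands the job in, once; it reports no verdict.
The state is a dict: "time_s": time; "joints": joint angles; "joint_vel": joint speeds; "effort": joint torques, N m; "position": TCP position; "ee_rot": TCP orientation; "contact_force": force on the tool from outside, world axes, zero at the start; "torque": the same for the moment, N m; "width": finger opening in mm.
Only numpy, scipy, OpenCV 4.12 (cv2) and the standard library are available. Lean on these libraries where they do the work, as an engineer would, in place of code of your own. Each camera call takes 0.05 s, during which the arm holds its last target.

### The job

Three welded steel feet stand on the granite surface plate and one of them is bowed: find it by pressing gently down with a fingertip on the ends of their bases (no more than about 20 N). On the one that rocks, hold the end nearer the robot down for about a second, then hold the far end down for about a second, then lift it by its post and lay it gently, post upright and midway, with its two ends across the two bars of the straightening tray. Leave the other two feet where they stand and everything else alone.

Things in the scene. Friction and masses are not known exactly. Their poses are not given: they have to be found in the camera images.
- slab: Dark granite surface plate, 260 mm (own x) by 420 mm (own y), 40 mm high, fixed. Origin: centre of the underside; its top is 40 mm above. A bowed foot rests on a 40 mm flat in its middle, its ends 4.4 mm clear: 2 to 4 N at 65 mm from the middle tips it 0.08 rad until that end meets the plate; let go, it rocks back. Flat feet do not give.
- foot_a: Flat steel foot: base 150 mm (own x) by 60 mm (own y), 8 mm thick, with a square tube post 30 x 30 mm welded upright on its middle, 8 to 53 mm above the underside, sides parallel to the base's; 0.5 to 0.7 kg. Origin: centre of the underside; x points away from the robot, z up. The three look alike and stand level when left alone; one in any of the three places is bowed (see slab).
- foot_b: Flat steel foot: base 150 mm (own x) by 60 mm (own y), 8 mm thick, with a square tube post 30 x 30 mm welded upright on its middle, 8 to 53 mm above the underside, sides parallel to the base's; 0.5 to 0.7 kg. Origin: centre of the underside; x points away from the robot, z up. The three look alike and stand level when left alone; one in any of the three places is bowed (see slab).
- foot_c: Flat steel foot: base 150 mm (own x) by 60 mm (own y), 8 mm thick, with a square tube post 30 x 30 mm welded upright on its middle, 8 to 53 mm above the underside, sides parallel to the base's; 0.5 to 0.7 kg. Origin: centre of the underside; x points away from the robot, z up. The three look alike and stand level when left alone; one in any of the three places is bowed (see slab).
- tray: Straightening tray, fixed, left or right of the plate: open, 210 mm (own x) by 140 mm (own y), rim 22 mm high, walls and floor 4 mm. Two round bars (10 mm) lie across its floor along own y, at x = -55 and +55 mm, tops 14 mm above the underside; a foot lies along own x, its two ends on the bars and its post midway. Origin: centre of the underside.
- bin: Square open bin, 130 x 130 x 60 mm, fixed; not the tray. Origin: centre of underside. Leave alone.
- nut: Large nut, 28 mm across, 13 mm high, lying on the far edge of the surface plate. Origin: centre of underside. Leave alone.
- block: Small steel block 20 x 40 x 16 mm on the far edge of the surface plate. Origin: centre of underside. Leave alone.
- tube: Short round tube standing beyond the plate, 48 mm across, 60 mm high. Origin: centre of underside. Leave alone.
- dish: Round steel dish, 70 mm across, 25 mm high, beyond the plate. Origin: centre of underside. Leave alone.
- tin: Squat round tin of cutting paste, 76 mm across, 85 mm high, beyond the plate. Origin: centre of underside. Leave alone.
- pliers: Pliers lying beyond the plate, about 210 mm long, 15 mm high. Origin: on the table below the middle. Leave alone.
- hexkeys: Hex key holder lying near the robot, 100 x 95 x 25 mm. Origin: centre of the holder's underside. Leave alone.
Not all that is in view belongs to the job. Leave any orange or yellow look-alike of the foot_b alone.

How it is judged (in metres and radians):
On the way, in this order (a step that is already met when the one before it is completed fails the run):
1. one foot is rocked on the plate, its near end held down for 0.5 s (((angle between foot_a's own x axis and vertical between 1.4408 and 1.5158 rad and contact force between foot_a and slab above 3 N and contact force between the fingers and foot_a above 0.5 N) or (angle between foot_b's own x axis and vertical between 1.4408 and 1.5158 rad and contact force between foot_b and slab above 3 N and contact force between the fingers and foot_b above 0.5 N) or (angle between foot_c's own x axis and vertical between 1.4408 and 1.5158 rad and contact force between foot_c and slab above 3 N and contact force between the fingers and foot_c above 0.5 N))), for 0.5 s.
2. then it is rocked the other way, its far end held down for 0.5 s (((angle between foot_a's own x axis and vertical between 1.6258 and 1.7008 rad and contact force between foot_a and slab above 3 N and contact force between the fingers and foot_a above 0.5 N) or (angle between foot_b's own x axis and vertical between 1.6258 and 1.7008 rad and contact force between foot_b and slab above 3 N and contact force between the fingers and foot_b above 0.5 N) or (angle between foot_c's own x axis and vertical between 1.6258 and 1.7008 rad and contact force between foot_c and slab above 3 N and contact force between the fingers and foot_c above 0.5 N))), for 0.5 s.
At the end, for the whole second after the job is handed in: The bowed foot lies released, at rest and upright (0.03 rad), its ends on the tray's bars, post within 15 mm of midway, its middle 1.4 to 5 mm below the bars' tops (a flat foot would lie level with them); the other two stand level on the plate within 25 mm of where they were (((x of foot_a in the frame of tray between -0.015 and 0.015 m and y of foot_a in the frame of tray between -0.035 and 0.035 m and z of foot_a in the frame of tray between 0.009 and 0.0126 m and angle between foot_a's own z axis and vertical below 0.03 rad and linear speed of foot_a below 0.02 m/s and distance of each of foot_b, foot_c from where it was at the start of the episode below 0.025 m and angle between each of foot_b, foot_c's own z axis and vertical below 0.02 rad) or (x of foot_b in the frame of tray between -0.015 and 0.015 m and y of foot_b in the frame of tray between -0.035 and 0.035 m and z of foot_b in the frame of tray between 0.009 and 0.0126 m and angle between foot_b's own z axis and vertical below 0.03 rad and linear speed of foot_b below 0.02 m/s and distance of each of foot_a, foot_c from where it was at the start of the episode below 0.025 m and angle between each of foot_a, foot_c's own z axis and vertical below 0.02 rad) or (x of foot_c in the frame of tray between -0.015 and 0.015 m and y of foot_c in the frame of tray between -0.035 and 0.035 m and z of foot_c in the frame of tray between 0.009 and 0.0126 m and angle between foot_c's own z axis and vertical below 0.03 rad and linear speed of foot_c below 0.02 m/s and distance of each of foot_a, foot_b from where it was at the start of the episode below 0.025 m and angle between each of foot_a, foot_b's own z axis and vertical below 0.02 rad))); the robot touches nothing.
It fails at once if a foot is pressed onto the surface plate with more than 60 N (its weight of 5 to 7 N included) (contact force between any of foot_a, foot_b, foot_c and slab above 60 N).
It fails at once if a foot is dropped or rammed into the tray (more than 60 N) (contact force between any of foot_a, foot_b, foot_c and tray above 60 N).
It fails at once if more than one foot is moved over 30 mm (distance of each of foot_b, foot_c from where it was at the start of the episode above 0.03 m or distance of each of foot_a, foot_c from where it was at the start of the episode above 0.03 m or distance of each of foot_a, foot_b from where it was at the start of the episode above 0.03 m).
It fails at once if another thing on the table is moved more than 30 mm (distance of any of nut, block, tube, dish, tin, pliers, hexkeys from where it was at the start of the episode above 0.03 m).
It also fails if it takes over 72 s, if anything falls off the work surface, if the arm or the gripper's body presses on something with over 40 N, if the wrist force passes 120 N, or if a joint passes its speed limit or range.

## Working session

There is one attempt and no reset: what is moved stays moved. The work goes in short steps, Python scripts to look and compute and a tool call to move; the robot and the scene stay as the last step left them, time stands still between calls to the robot, and variables do not carry over. Pictures are saved under pics/ and viewed, and the job is handed in when it is done.

Besides the shell and the picture viewer there is one more tool, called after "Emit:" as name(argument=value, ...), one argument or row to a line, values as JSON. step_arm: Moves the arm, as the interface text tells. Its arguments: {"type":"object","properties":{"commands":{"type":"array","items":{"type":"array","items":{"type":"number"}}},"grip":{"type":"number"},"squeeze":{"type":"number"}},"required":["commands"]}

```bash
ls; mkdir -p pics
python3 - <<'E'
from plant import bot
import cv2,pickle
for n in("scene","top"):
    s=bot.snapshot(n); pickle.dump(s,open(f"pics/{n}0.pkl","wb"))
    cv2.imwrite(f"pics/{n}0.png",s["pixels"][:,:,::-1])
    print(n,s["fx"],s["fy"],s["cx"],s["cy"],s["camera_from_world"],[k for k in s])
print(bot.get_obs())
E
```

```text
pics
scene 440.74947240316294 440.74947240316294 285.2729599617199 214.82963147224928 [[ 6.08580039e-01  7.93270784e-01 -1.87562959e-02 -3.40050068e+02]
 [-4.71252255e-01  3.80349917e-01  7.95773368e-01  1.67468840e+02]
 [ 6.38397719e-01 -4.75452841e-01  6.05304014e-01 -1.49358527e+03]
 [ 0.00000000e+00  0.00000000e+00  0.00000000e+00  1.00000000e+00]] ['pixels', 'fx', 'fy', 'cx', 'cy', 'camera_from_world']
top 409.55590907666283 409.55590907666283 282.37320431922643 212.1535386643269 [[-2.80775557e-03 -9.99891708e-01  1.44460761e-02  2.01450367e+01]
 [ 9.85575088e-01 -3.22457761e-04  1.69238420e-01 -5.24927079e+02]
 [-1.69215435e-01  1.47128729e-02  9.85469263e-01 -1.35526112e+03]
 [ 0.00000000e+00  0.00000000e+00  0.00000000e+00  1.00000000e+00]] ['pixels', 'fx', 'fy', 'cx', 'cy', 'camera_from_world']
{'time_s': 0.1, 'joints': array([ 1.20800640e+00,  4.23768387e-01,  1.63060184e+00, -1.00114774e-05,
        1.08859478e+00, -1.89684892e-02]), 'joint_vel': array([-0.00067506, -0.00126404, -0.00343996, -0.00046944, -0.00119511,
        0.00017766]), 'effort': array([ 1.51357832e-03, -5.58428299e+01, -2.82443064e+01,  3.95306427e-05,
        3.02822053e-03,  2.89398926e-06]), 'position': array([210.54970047, 588.20346114, 404.02539029]), 'ee_rot': array([-3.14022037e+00, -1.71681136e-05,  2.79777585e+00]), 'contact_force': array([-0.35646157,  0.20950846,  0.29516322]), 'torque': array([-0.01398398,  0.03935779,  0.02154784]), 'width': 85.4599377687402}
```

View pics/scene0.png

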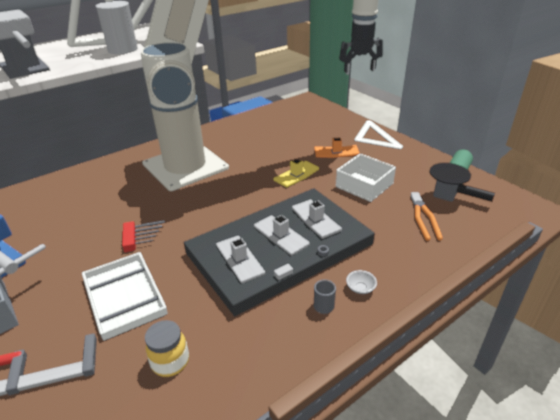

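View pics/top0.png

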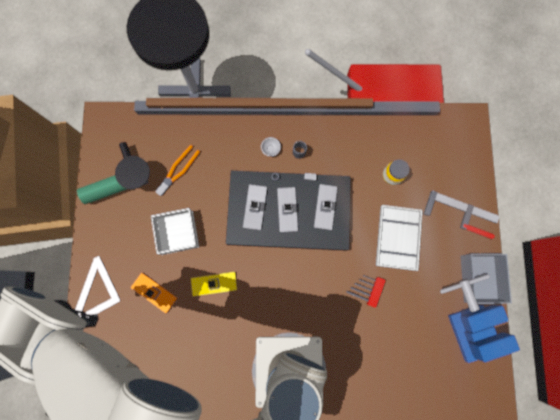

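The top view shows three grey feet on the dark plate at about (256,206), (288,208) and (325,206). The tray with two bars is at (400,238) and the bin at (175,232). The orange (153,292) and yellow (213,284) look-alikes stand off the plate. Next I'll take enlarged crops.

Run:
```python
import cv2
t=cv2.imread("pics/top0.png"); s=cv2.imread("pics/scene0.png")
def crop(im,x,y,w,h,k,n): cv2.imwrite(n,cv2.resize(im[y:y+h,x:x+w],None,fx=k,fy=k,interpolation=cv2.INTER_CUBIC))
crop(t,222,165,135,90,5.9,"pics/ct1.png")
crop(t,365,195,80,80,7,"pics/ct2.png")
crop(s,180,185,200,120,4,"pics/cs1.png")
crop(s,70,240,110,100,6,"pics/cs2.png")
```

```text
(no output)
```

View pics/ct1.png

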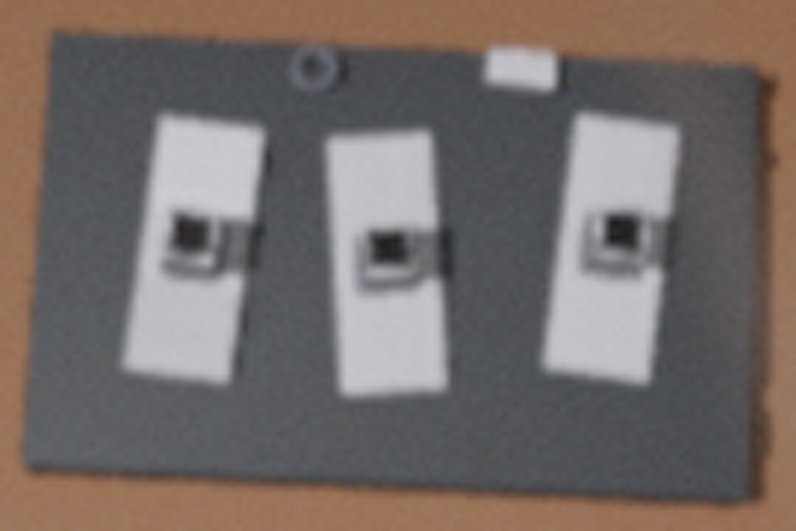

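View pics/ct2.png

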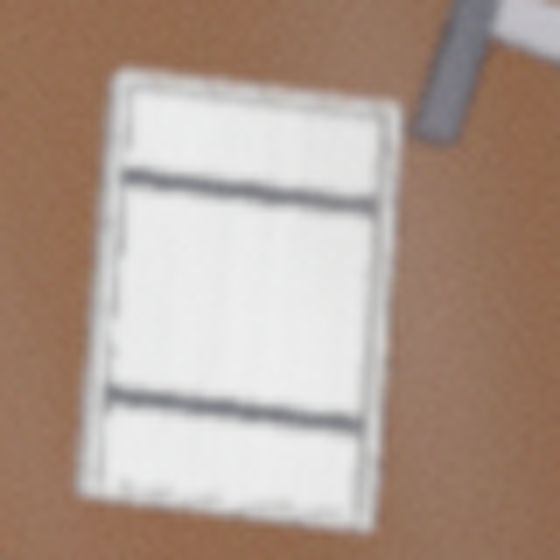

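View pics/cs1.png

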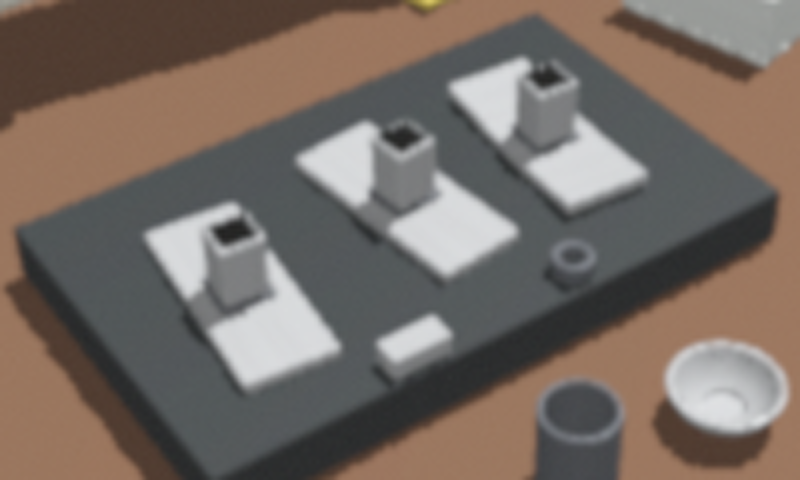

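View pics/cs2.png

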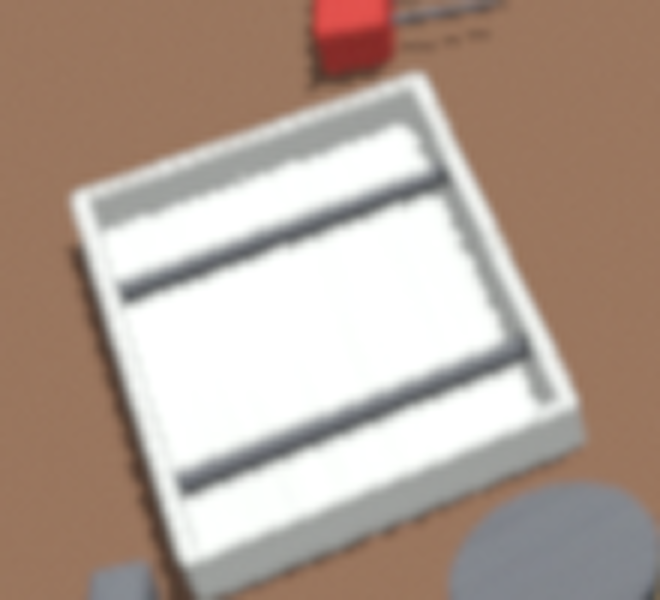

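```bash
cat > h.py <<'E'
import numpy as np,pickle,cv2
S={n:pickle.load(open(f"pics/{n}0.pkl","rb")) for n in("top","scene")}
def ray(n,u,v,z,s=None):
    s=s or S[n]; T=s["camera_from_world"]; R=T[:3,:3]; c=-R.T@T[:3,3]
    d=R.T@np.array([(u-s["cx"])/s["fx"],-(v-s["cy"])/s["fy"],-1])
    return c+d*(z-c[2])/d[2]
def proj(n,p,s=None):
    s=s or S[n]; q=s["camera_from_world"]@np.append(p,1)
    return s["cx"]-s["fx"]*q[0]/q[2], s["cy"]+s["fy"]*q[1]/q[2]
def uc(p,x,y,k): return x+(p[0]+.5)/k-.5, y+(p[1]+.5)/k-.5
def rect(n,pts,z,x,y,k):
    P=np.array([ray(n,*uc(p,x,y,k),z)[:2] for p in pts])
    c=P.mean(0); e=[np.linalg.norm(P[i]-P[(i+1)%4]) for i in range(4)]
    # long axis direction
    a=P[0]-P[3]+P[1]-P[2]; 
    return c.round(1),np.round(e,0),round(float(np.arctan2(a[1],a[0])),3)
E
python3 - <<'E'
from h import *
K=(222,165,5.9);Q=(180,185,4)
f={'L':([(157,115),(267,127),(232,384),(123,372)],[(570,212),(647,174),(527,58),(448,88)]),
'M':([(325,134),(432,129),(448,390),(340,396)],[(445,278),(518,232),(368,122),(297,159)]),
'R':([(576,113),(681,126),(650,383),(543,372)],[(247,390),(340,350),(236,203),(146,236)])}
for k,(a,b) in f.items(): print(k,rect("top",a,48,*K),rect("scene",b,48,*Q))
print(rect("top",[(53,32),(772,66),(752,497),(27,467)],40,*K))
print('tray',rect("top",[(117,70),(402,100),(374,528),(80,494)],22,365,195,7),rect("scene",[(195,562),(580,402),(420,72),(75,192)],22,70,240,6))
for n,p,o in(("top",[(125,178),(375,206),(358,425),(112,396)],(365,195,7)),("scene",[(185,482),(522,347),(442,180),(125,293)],(70,240,6))):print(rect(n,p,14,*o))
# post tops z=93
for n,p,o in(("top",(190,235),K),("top",(388,248),K),("top",(620,233),K),("scene",(548,75),Q),("scene",(404,136),Q),("scene",(234,230),Q)): print(n,ray(n,*uc(p,*o),93).round(1))
E
```

```text
L (array([543.4, 114.1]), array([ 65., 152.,  63., 152.]), -0.123) (array([543.3, 116.2]), array([ 64., 149.,  66., 153.]), -0.151)
M (array([535.9,   3.4]), array([ 63., 154.,  62., 154.]), 0.054) (array([538.4,   2.1]), array([ 61., 149.,  60., 151.]), 0.036)
R (array([ 544. , -128.1]), array([ 62., 153.,  62., 154.]), -0.142) (array([ 548.3, -128.3]), array([ 60., 151.,  62., 152.]), -0.157)
(array([536.7,  -5.8]), array([426., 256., 416., 257.]), -0.058)
tray (array([ 442.5, -384.7]), array([143., 213., 144., 212.]), -0.127) (array([ 442.6, -383.2]), array([138., 211., 139., 213.]), -0.12)
(array([ 440.8, -386.5]), array([125., 110., 122., 109.]), -0.119)
(array([ 449.3, -386.3]), array([124., 106., 124., 108.]), -0.122)
top [542.6 114.5  93. ]
top [535.2   3.5  93. ]
top [ 543.8 -126.9   93. ]
scene [543.4 116.7  93. ]
scene [536.3   4.8  93. ]
scene [ 545.6 -126.4   93. ]
```

```bash
cat >> h.py <<'E'
from scipy.spatial.transform import Rotation as Ro
FE={'L':(543.3,115.3,-.137),'M':(536.5,3.5,.045),'R':(545.3,-127.5,-.15),'T':(443.5,-385,-.122)}
def pt(k,dx=0,dy=0):
    x,y,a=FE[k]; c,s=np.cos(a),np.sin(a); return x+c*dx-s*dy, y+s*dx+c*dy
def to(k,dx,dy,z,n=1,yaw=None):
    from plant import bot
    o=bot.get_obs(); x,y=pt(k,dx,dy)
    R=Ro.from_euler('xyz',o["ee_rot"]); g=Ro.from_euler('xyz',[np.pi,0,np.pi+FE[k][2] if yaw is None else yaw])
    d=R.inv().apply(np.array([x,y,z])-o["position"])/10; w=(R.inv()*g).as_rotvec()
    print("target",round(x,1),round(y,1),z,"cm",d.round(2),"rot",w.round(3),"per row",(d/n).round(2),(w/n).round(3))
    print("t",o["time_s"],"pos",o["position"].round(1),"F",o["contact_force"].round(1),"w",round(o["width"],1),"q",o["joints"].round(2))
E
python3 -c "
from h import *
to('L',-62,0,300,16)"
```

```text
target 481.9 123.8 300 cm [-41.2  -34.57  10.45] rot [-0.001 -0.    -0.207] per row [-2.58 -2.16  0.65] [-0.    -0.    -0.013]
t 0.1 pos [210.5 588.2 404. ] F [-0.4  0.2  0.3] w 85.5 q [ 1.21  0.42  1.63 -0.    1.09 -0.02]
```

Emit:
step_arm(
  commands=[
    [-2.6,-2.2,0.6,0,0,-0.02],
    [-2.6,-2.2,0.6,0,0,-0.02],
    [-2.6,-2.2,0.6,0,0,-0.02],
    [-2.6,-2.2,0.6,0,0,-0.02],
    [-2.6,-2.2,0.6,0,0,-0.02],
    [-2.6,-2.2,0.6,0,0,-0.02],
    [-2.6,-2.2,0.6,0,0,-0.02],
    [-2.6,-2.2,0.6,0,0,-0.02],
    [-2.6,-2.2,0.6,0,0,-0.02],
    [-2.6,-2.2,0.6,0,0,-0.02],
  ],
  grip=255,
  squeeze=20,
)

```text
time_s: 0.93
position: [410.4, 304.4, 339.6]
ee_rot: [3.141, -0.002, 3.018]
contact_force: [0.4, 1.4, -0.5]
width: -0.4
```

```bash
python3 -c "
from h import *
to('L',-62,0,250,8)"
```

```text
target 481.9 123.8 250 cm [ -9.34 -17.05   8.94] rot [ 0.    -0.002  0.014] per row [-1.17 -2.13  1.12] [ 0.    -0.     0.002]
t 0.9333 pos [410.4 304.4 339.6] F [ 0.4  1.4 -0.5] w -0.4 q [ 0.61  0.35  1.93  0.    0.86 -0.83]
```

Emit:
step_arm(
  commands=[
    [-1.3,-2.4,1.0,0,0,0.002],
    [-1.3,-2.4,1.0,0,0,0.002],
    [-1.3,-2.4,1.0,0,0,0.002],
    [-1.3,-2.4,1.0,0,0,0.002],
    [-1.3,-2.4,1.0,0,0,0.002],
    [-1.3,-2.4,1.0,0,0,0.002],
    [-1.0,-1.8,1.0,0,0,0],
    [-0.5,-1.0,0.7,0,0,0],
  ],
)

```text
time_s: 1.6
position: [485.6, 109.5, 258.3]
ee_rot: [3.14, -0.001, 3.003]
contact_force: [-0.4, 0.5, -0.8]
width: -0.2
```

```bash
python3 -c "
from h import *
to('L',-62,0,228,4)"
```

```text
target 481.9 123.8 228 cm [0.56 1.35 3.03] rot [ 0.001 -0.001 -0.002] per row [0.14 0.34 0.76] [ 0. -0. -0.]
t 1.6 pos [485.6 109.5 258.3] F [-0.4  0.5 -0.8] w -0.2 q [ 0.2   0.47  2.    0.    0.67 -1.24]
```

Emit:
step_arm(
  commands=[
    [0.3,0.7,0.8,0,0,0],
    [0.2,0.5,0.8,0,0,0],
    [0,0.2,0.7,0,0,0],
    [0,0,0.4,0,0,0],
    [0,0,0,0,0,0],
  ],
)

```text
time_s: 2.02
position: [481.9, 123.9, 227.2]
ee_rot: [-3.141, -0.005, 3.0]
contact_force: [-0.1, 0.5, -0.2]
width: 0.0
```

```bash
python3 -c "
from h import *
to('L',-62,0,224,4)
from plant import bot
import cv2
s=bot.snapshot('scene')['pixels'][185:305,180:380,::-1]
cv2.imwrite('pics/p1.png',cv2.resize(s,None,fx=4,fy=4,interpolation=2))"
```

```text
target 481.9 123.8 224 cm [-0.   -0.02  0.32] rot [-0.    -0.005 -0.005] per row [-0.   -0.    0.08] [-0.    -0.001 -0.001]
t 2.0167 pos [481.9 123.9 227.2] F [-0.1  0.5 -0.2] w 0.0 q [ 0.23  0.53  2.    0.    0.61 -1.2 ]
```

View pics/p1.png

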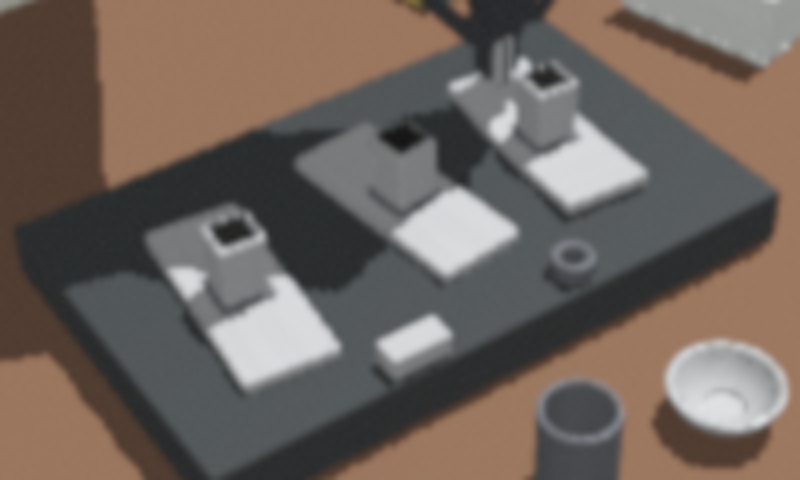

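The closed fingertips are just above the near end of the left foot, around (500,80) in the crop, and clear of the post. I'll press down gently.

Emit:
step_arm(
  commands=[
    [0,0,0.15,0,0,0],
    [0,0,0.1,0,0,0],
    [0,0,0.1,0,0,0],
  ],
)

```text
time_s: 2.32
position: [481.8, 125.3, 224.6]
ee_rot: [3.141, -0.003, 3.003]
contact_force: [-1.2, -1.0, 2.4]
width: 0.3
```

Emit:
step_arm(
  commands=[
    [0,0,0.1,0,0,0],
    [0,0,0.1,0,0,0],
  ],
)

```text
time_s: 2.48
position: [481.6, 125.4, 223.1]
ee_rot: [-3.142, -0.003, 3.003]
contact_force: [-2.1, -1.3, 2.2]
width: -0.1
```

Emit:
step_arm(
  commands=[
    [0,0,0.1,0,0,0],
  ],
)

```text
time_s: 2.57
position: [481.4, 125.4, 222.2]
ee_rot: [-3.142, -0.004, 3.003]
contact_force: [-1.5, -0.0, 2.4]
width: 0.2
```

Emit:
step_arm(
  commands=[
    [0,0,0.1,0,0,0],
    [0,0,0.1,0,0,0],
  ],
)

```text
time_s: 2.73
position: [481.4, 125.4, 221.3]
ee_rot: [3.141, -0.004, 3.003]
contact_force: [-7.5, -2.2, 30.4]
width: 0.1
```

Emit:
step_arm(
  commands=[
    [0,0,0.1,0,0,0],
  ],
)

```text
time_s: 2.82
position: [481.3, 125.4, 221.4]
ee_rot: [3.141, -0.004, 3.002]
contact_force: [-5.0, -0.8, 19.3]
width: -0.3
```

Emit:
step_arm(
  commands=[
    [0,0,0.1,0,0,0],
  ],
)

```text
time_s: 2.9
position: [481.3, 125.3, 221.4]
ee_rot: [3.141, -0.004, 3.002]
contact_force: [-4.5, -0.3, 15.8]
width: -0.0
```

```bash
python3 -c "
from plant import bot
import cv2,pickle,numpy as np
a=pickle.load(open('pics/top0.pkl','rb'))['pixels']
b=pickle.load(open('pics/scene0.pkl','rb'))['pixels']
t=bot.snapshot('top')['pixels'];s=bot.snapshot('scene')['pixels']
f=lambda im,x,y,k=6:cv2.resize(im[y:y+50,x:x+60,::-1],None,fx=k,fy=k,interpolation=2)
cv2.imwrite('pics/p2.png',np.vstack([np.hstack([f(a,232,180),f(t,232,180)])[:290],np.hstack([f(b,285,190),f(s,285,190)])]))
print(bot.get_obs()['contact_force'],bot.get_obs()['position'])"
```

```text
[-6.54716088 -0.91298613 16.78584162] [481.30594549 125.31767582 221.39379824]
```

View pics/p2.png

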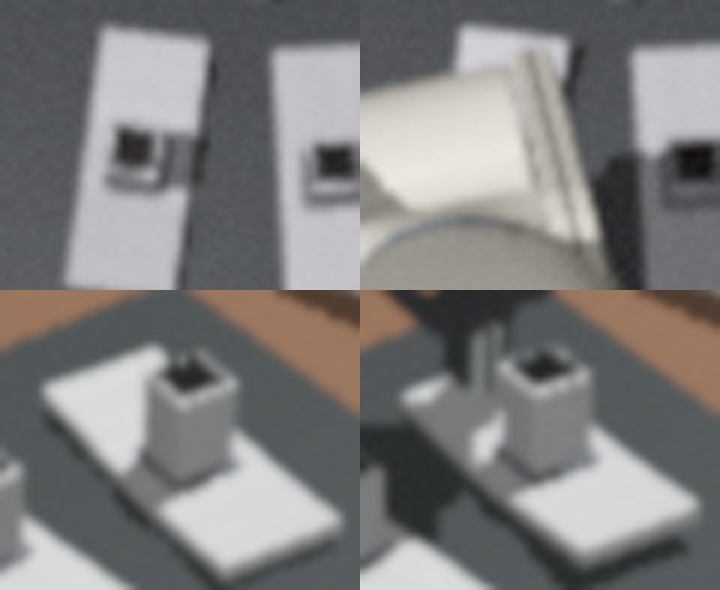

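Only the left foot rocks: its far end is visibly off the plate, with a shadow beneath at about (620,560). I'll hold the near end down.

Emit:
step_arm(
  commands=[
    [0,0,0.08,0,0,0],
    [0,0,0.08,0,0,0],
    [0,0,0.08,0,0,0],
    [0,0,0.08,0,0,0],
    [0,0,0.08,0,0,0],
    [0,0,0.08,0,0,0],
    [0,0,0.08,0,0,0],
    [0,0,0.08,0,0,0],
    [0,0,0.08,0,0,0],
    [0,0,0.08,0,0,0],
  ],
)

```text
time_s: 3.83
position: [481.0, 125.1, 221.4]
ee_rot: [3.14, -0.002, 3.0]
contact_force: [-4.2, -1.2, 14.0]
width: 0.1
```

Emit:
step_arm(
  commands=[
    [0,0,0.08,0,0,0],
    [0,0,0.08,0,0,0],
    [0,0,-0.2,0,0,0],
    [0,0,-0.3,0,0,0],
    [0,0,-0.5,0,0,0],
    [0,0,-1,0,0,0],
    [0,0,-2,0,0,0],
    [0,0,-2.5,0,0,0],
  ],
)

```text
time_s: 4.5
position: [480.3, 124.5, 286.3]
ee_rot: [3.141, -0.007, 2.999]
contact_force: [0.3, 0.4, 0.3]
width: 0.1
```

```bash
python3 -c "
from h import *
to('L',62,0,292,6)"
```

```text
target 604.7 106.8 292 cm [-12.56   0.02  -0.66] rot [ 0.    -0.007 -0.005] per row [-2.09  0.   -0.11] [ 0.    -0.001 -0.001]
t 4.5 pos [480.3 124.5 286.3] F [0.3 0.4 0.3] w 0.1 q [ 0.23  0.42  1.99  0.    0.74 -1.2 ]
```

Emit:
step_arm(
  commands=[
    [-1.5,0,-0.3,0,0,0],
    [-2.5,0,-0.2,0,0,0],
    [-2.5,0,0,0,0,0],
    [-2.5,0,0,0,0,0],
    [-2.1,0,0,0,0,0],
    [-1.1,0,0,0,0,0],
    [0,0,0,0,0,0],
  ],
)

```text
time_s: 5.08
position: [606.7, 106.7, 302.7]
ee_rot: [3.137, 0.004, 3.0]
contact_force: [0.2, 0.0, 0.3]
width: 0.2
```

```bash
python3 -c "
from h import *
to('L',62,0,229,6)"
```

```text
target 604.7 106.8 229 cm [ 0.23 -0.05  7.37] rot [ 0.004  0.004 -0.004] per row [ 0.04 -0.01  1.23] [ 0.001  0.001 -0.001]
t 5.0833 pos [606.7 106.7 302.7] F [0.2 0.  0.3] w 0.2 q [ 0.15  0.54  1.72  0.    0.88 -1.28]
```

Emit:
step_arm(
  commands=[
    [0.1,0,1.2,0,0,0],
    [0.1,0,2,0,0,0],
    [0,0,2,0,0,0],
    [0,0,1.2,0,0,0],
    [0,0,0.5,0,0,0],
    [0,0,0.2,0,0,0],
    [0,0,0,0,0,0],
  ],
)

```text
time_s: 5.67
position: [600.4, 107.8, 228.1]
ee_rot: [3.138, 0.001, 3.001]
contact_force: [-0.0, 0.0, 0.0]
width: 0.1
```

```bash
python3 -c "
from h import *
to('L',62,0,226,6)"
```

```text
target 604.7 106.8 226 cm [-0.44 -0.03  0.21] rot [ 0.004  0.001 -0.004] per row [-0.07 -0.01  0.04] [ 0.001  0.    -0.001]
t 5.6667 pos [600.4 107.8 228.1] F [-0.  0.  0.] w 0.1 q [ 0.16  0.64  1.75  0.    0.75 -1.28]
```

Emit:
step_arm(
  commands=[
    [-0.3,0,0.1,0,0,0],
    [-0.1,0,0.1,0,0,0],
    [0,0,0.1,0,0,0],
    [0,0,0.08,0,0,0],
    [0,0,0.08,0,0,0],
  ],
)

```text
time_s: 6.08
position: [605.6, 107.6, 226.0]
ee_rot: [3.136, 0.005, 3.001]
contact_force: [-0.4, 0.3, 0.2]
width: -0.3
```

Emit:
step_arm(
  commands=[
    [0,0,0.08,0,0,0],
    [0,0,0.08,0,0,0],
  ],
)

```text
time_s: 6.25
position: [605.8, 107.6, 224.9]
ee_rot: [3.136, 0.006, 3.001]
contact_force: [-1.6, 0.2, 1.6]
width: -0.2
```

Emit:
step_arm(
  commands=[
    [0,0,0.07,0,0,0],
    [0,0,0.07,0,0,0],
  ],
)

```text
time_s: 6.42
position: [605.9, 107.5, 223.9]
ee_rot: [3.136, 0.007, 3.001]
contact_force: [-0.4, -0.8, 1.9]
width: 0.3
```

Emit:
step_arm(
  commands=[
    [0,0,0.07,0,0,0],
    [0,0,0.07,0,0,0],
    [0,0,0.06,0,0,0],
  ],
)

```text
time_s: 6.67
position: [606.1, 107.5, 222.0]
ee_rot: [3.136, 0.007, 3.001]
contact_force: [-0.1, -0.8, 2.3]
width: 0.3
```

Emit:
step_arm(
  commands=[
    [0,0,0.06,0,0,0],
    [0,0,0.06,0,0,0],
  ],
)

```text
time_s: 6.83
position: [606.2, 107.5, 221.4]
ee_rot: [3.136, 0.007, 3.001]
contact_force: [-4.7, -1.7, 14.1]
width: -0.1
```

Emit:
step_arm(
  commands=[
    [0,0,0.06,0,0,0],
    [0,0,0.06,0,0,0],
  ],
)

```text
time_s: 7.0
position: [606.3, 107.5, 221.5]
ee_rot: [3.136, 0.007, 3.001]
contact_force: [-2.7, -1.0, 8.5]
width: -0.2
```

Emit:
step_arm(
  commands=[
    [0,0,0.07,0,0,0],
    [0,0,0.07,0,0,0],
    [0,0,0.07,0,0,0],
    [0,0,0.07,0,0,0],
    [0,0,0.07,0,0,0],
    [0,0,0.07,0,0,0],
    [0,0,0.07,0,0,0],
    [0,0,0.07,0,0,0],
    [0,0,0.07,0,0,0],
    [0,0,0.07,0,0,0],
  ],
)

```text
time_s: 7.83
position: [606.3, 107.5, 221.5]
ee_rot: [3.136, 0.007, 3.001]
contact_force: [-3.0, -1.1, 8.9]
width: -0.3
```

```bash
python3 -c "
from plant import bot
import cv2
s=bot.snapshot('scene')['pixels']
cv2.imwrite('pics/p3.png',cv2.resize(s[190:250,285:355,::-1],None,fx=7,fy=7,interpolation=2))
print(bot.get_obs()['contact_force'],bot.get_obs()['position'])"
```

```text
[-3.07315605  0.15068277  9.64467017] [606.31941394 107.46277885 221.4696652 ]
```

View pics/p3.png

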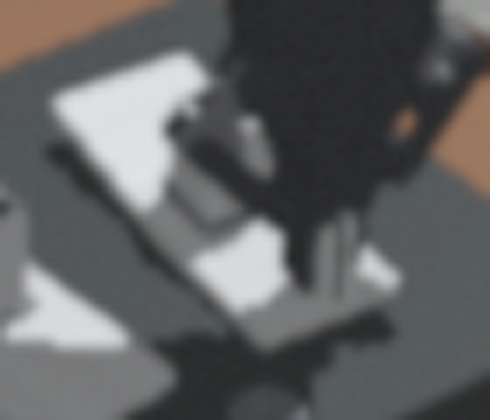

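The far end is pressed at about (335,290) and the near end stands off the plate, with its shadow at about (60,155). It has been held over 1 s, so I'll release and rise.

Emit:
step_arm(
  commands=[
    [0,0,0.07,0,0,0],
    [0,0,-0.2,0,0,0],
    [0,0,-0.3,0,0,0],
    [0,0,-0.5,0,0,0],
    [0,0,-1,0,0,0],
    [0,0,-2.5,0,0,0],
    [0,0,-3,0,0,0],
    [0,0,-2,0,0,0],
    [0,0,0,0,0,0],
  ],
)

```text
time_s: 8.63
position: [605.0, 107.1, 320.7]
ee_rot: [3.137, 0.003, 3.001]
contact_force: [1.8, 0.4, -0.4]
width: -0.1
```

```bash
python3 -c "
from plant import bot
from h import *
s=bot.snapshot('scene')['pixels']
cv2.imwrite('pics/p4.png',cv2.resize(s[190:260,270:360,::-1],None,fx=7,fy=7,interpolation=2))
to('L',0,0,310,6)"
```

```text
target 543.3 115.3 310 cm [ 6.19 -0.05  0.92] rot [ 0.004  0.002 -0.004] per row [ 1.03 -0.01  0.15] [ 0.001  0.    -0.001]
t 8.6833 pos [604.7 107.1 319.4] F [ 0.6 -0.   1. ] w 0.0 q [ 0.16  0.51  1.71  0.    0.91 -1.28]
```

View pics/p4.png

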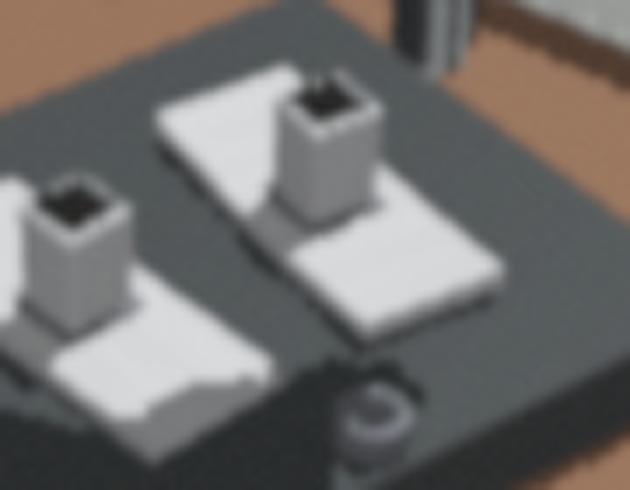

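The foot is level again. Its post top is at about (330,98) in the crop, and I'll measure it once more.

```bash
python3 -c "
from h import *
print(ray('scene',*uc((330,98),270,190,7),93), rect('scene',[(365,328),(500,268),(285,68),(157,115)],51,270,190,7))
print(ray('scene',*uc((75,202),270,190,7),93))"
```

```text
[544.22950576 116.32691373  93.        ] (array([544.1, 114.1]), array([ 61., 148.,  60., 150.]), -0.144)
[535.17481405   4.63299351  93.        ]
```

Emit:
step_arm(
  commands=[
    [0.8,0,0,0,0,0],
    [1.7,0,0,0,0,0],
    [1.8,0,0,0,0,0],
    [1.2,0,0,0,0,0],
    [0.4,0,0,0,0,0],
    [0,0,0,0,0,0],
  ],
  grip=0,
)

```text
time_s: 9.18
position: [539.8, 115.1, 314.3]
ee_rot: [3.14, -0.006, 3.0]
contact_force: [-0.1, 0.4, 0.1]
width: 71.9
```

```bash
python3 -c "
from h import *
to('L',0,0,228,8)"
```

```text
target 543.3 115.3 228 cm [-0.39  0.05  8.63] rot [ 0.002 -0.006 -0.004] per row [-0.05  0.01  1.08] [ 0.    -0.001 -0.001]
t 9.1833 pos [539.8 115.1 314.3] F [-0.1  0.4  0.1] w 71.9 q [ 0.19  0.44  1.85  0.    0.85 -1.24]
```

Emit:
step_arm(
  commands=[
    [-0.3,0,0.8,0,-0.003,0],
    [-0.1,0,1.6,0,-0.003,-0.004],
    [0,0,2,0,0,0],
    [0,0,1.8,0,0,0],
    [0,0,1.2,0,0,0],
    [0,0,0.6,0,0,0],
    [0,0,0.2,0,0,0],
    [0,0,0,0,0,0],
  ],
)

```text
time_s: 9.85
position: [548.2, 114.2, 223.6]
ee_rot: [3.14, 0.003, 3.004]
contact_force: [1.1, 0.2, 0.5]
width: 85.0
```

```bash
python3 -c "
from h import *
to('L',0,0,230,1)"
```

```text
target 543.3 115.3 230 cm [ 0.5   0.05 -0.64] rot [ 0.002  0.003 -0.001] per row [ 0.5   0.05 -0.64] [ 0.002  0.003 -0.001]
t 9.85 pos [548.2 114.2 223.6] F [1.1 0.2 0.5] w 85.0 q [ 0.18  0.6   1.87  0.    0.67 -1.25]
```

Emit:
step_arm(
  commands=[
    [0.4,0.1,-0.5,0,0.003,0],
    [0.1,0,-0.1,0,0,0],
    [0,0,0,0,0,0],
  ],
)

```text
time_s: 10.1
position: [543.8, 115.9, 230.7]
ee_rot: [3.139, 0.001, 3.004]
contact_force: [0.3, -0.0, 0.8]
width: 85.6
```

```bash
python3 -c "
from h import *
to('L',0,0,230,1)"
```

```text
target 543.3 115.3 230 cm [ 0.04 -0.07  0.07] rot [ 0.002  0.001 -0.001] per row [ 0.04 -0.07  0.07] [ 0.002  0.001 -0.001]
t 10.1 pos [543.8 115.9 230.7] F [ 0.3 -0.   0.8] w 85.6 q [ 0.19  0.58  1.88  0.    0.68 -1.25]
```

Emit:
step_arm(
  commands=[
    [0,0,0,0,0,0],
    [0,0,0,0,0,0],
    [0,0,0,0,0,0],
    [0,0,0,0,0,0],
    [0,0,0,0,0,0],
    [0,0,0,0,0,0],
    [0,0,0,0,0,0],
    [0,0,0,0,0,0],
  ],
  grip=255,
  squeeze=80,
)

```text
time_s: 10.77
position: [544.6, 116.1, 233.9]
ee_rot: [3.138, 0.006, 3.004]
contact_force: [0.0, 0.8, 1.4]
width: 29.0
```

Emit:
step_arm(
  commands=[
    [0,0,-0.3,0,0,0],
    [0,0,-0.5,0,0,0],
    [0,0,-0.8,0,0,0],
    [0,0,-1,0,0,0],
    [0,0,-1.5,0,0,0],
    [0,0,-2,0,0,0],
    [0,0,-2,0,0,0],
    [0,0,-1,0,0,0],
    [0,0,0,0,0,0],
  ],
)

```text
time_s: 11.52
position: [541.8, 115.5, 329.6]
ee_rot: [3.141, -0.002, 3.004]
contact_force: [1.2, 0.1, -4.9]
width: 28.9
```

```bash
python3 -c "
from h import *
from plant import bot
s=bot.snapshot('scene')['pixels']
cv2.imwrite('pics/p5.png',cv2.resize(s[140:260,240:380,::-1],None,fx=5,fy=5,interpolation=2))
to('T',0,0,320,20)"
```

```text
target 443.5 -385.0 320 cm [  2.87 -50.93   0.84] rot [ 0.001 -0.002 -0.016] per row [ 0.14 -2.55  0.04] [ 0.    -0.    -0.001]
t 11.5667 pos [541.7 115.5 328.9] F [ 0.8 -0.1 -5.5] w 29.3 q [ 0.19  0.42  1.84  0.    0.88 -1.25]
```

View pics/p5.png

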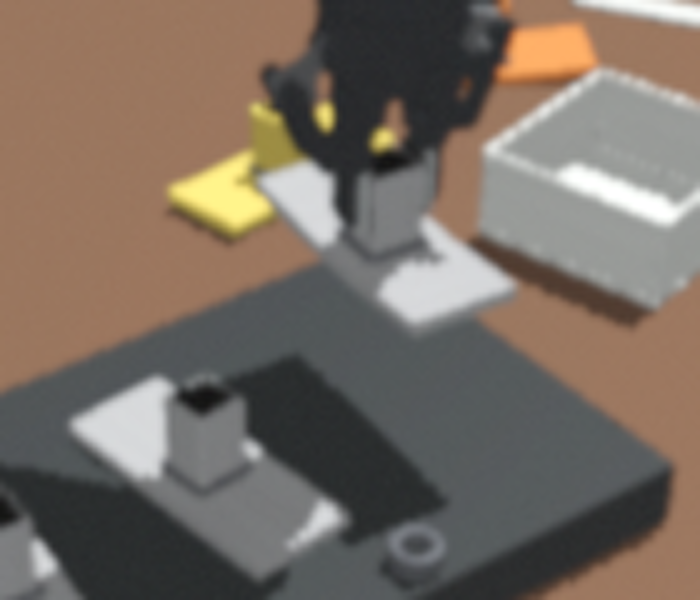

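Emit:
step_arm(
  commands=[
    [0.1,-1,-0.2,0,0,0],
    [0.2,-2,-0.2,0,0,0],
    [0.2,-2.5,0,0,0,-0.001],
    [0.2,-2.5,0,0,0,-0.001],
    [0.2,-2.5,0,0,0,-0.001],
    [0.2,-2.5,0,0,0,-0.001],
    [0.2,-2.5,0,0,0,-0.001],
    [0.2,-2.5,0,0,0,-0.001],
    [0.2,-2.5,0,0,0,-0.001],
    [0.2,-2.5,0,0,0,-0.001],
  ],
)

```text
time_s: 12.4
position: [485.2, -118.1, 324.1]
ee_rot: [3.141, -0.017, 3.021]
contact_force: [0.9, 0.4, -5.4]
width: 29.4
```

```bash
python3 -c "
from h import *
to('T',0,0,320,10)"
```

```text
target 443.5 -385.0 320 cm [  0.92 -27.     0.41] rot [ 0.001 -0.017  0.001] per row [ 0.09 -2.7   0.04] [ 0.    -0.002  0.   ]
t 12.4 pos [ 485.2 -118.1  324.1] F [ 0.9  0.4 -5.4] w 29.4 q [-0.26  0.36  1.96 -0.    0.84 -1.71]
```

Emit:
step_arm(
  commands=[
    [0.1,-2.5,0,0,-0.002,0],
    [0.1,-2.5,0,0,-0.002,0],
    [0.1,-2.5,0,0,-0.002,0],
    [0.1,-2.5,0,0,-0.002,0],
    [0.1,-2.5,0,0,-0.002,0],
    [0.1,-2.5,0,0,-0.002,0],
    [0.1,-2.5,0,0,0,0],
    [0.1,-2.5,0,0,0,0],
    [0.1,-2.0,0,0,0,0],
    [0,-1,0,0,0,0],
  ],
)

```text
time_s: 13.23
position: [435.6, -360.1, 312.1]
ee_rot: [3.134, -0.024, 3.018]
contact_force: [0.8, -0.1, -5.5]
width: 29.0
```

Emit:
step_arm(
  commands=[
    [0,0,0,0,0,0],
    [0,0,0,0,0,0],
  ],
)

```text
time_s: 13.4
position: [433.8, -362.2, 310.0]
ee_rot: [3.133, -0.027, 3.014]
contact_force: [0.0, -0.1, -6.0]
width: 29.0
```

```bash
python3 -c "
from h import *
to('T',0,0,250,10)"
```

```text
target 443.5 -385.0 250 cm [-1.41 -2.19  5.95] rot [ 0.009 -0.027 -0.006] per row [-0.14 -0.22  0.59] [ 0.001 -0.003 -0.001]
t 13.4 pos [ 433.8 -362.2  310. ] F [ 0.  -0.1 -6. ] w 29.0 q [-0.71  0.47  1.82 -0.01  0.88 -2.15]
```

Emit:
step_arm(
  commands=[
    [-0.3,-0.6,0.4,0.004,-0.01,-0.003],
    [-0.5,-0.8,0.8,0.003,-0.01,-0.003],
    [-0.3,-0.5,1,0.002,-0.007,0],
    [-0.2,-0.3,1,0,0,0],
    [0,0,1,0,0,0],
    [0,0,0.8,0,0,0],
    [0,0,0.4,0,0,0],
    [0,0,0,0,0,0],
  ],
)

```text
time_s: 14.07
position: [445.1, -383.5, 246.9]
ee_rot: [3.138, -0.002, 3.025]
contact_force: [0.5, 0.0, -6.3]
width: 28.8
```

```bash
python3 -c "
from h import *
to('T',0,0,230,1)"
```

```text
target 443.5 -385.0 230 cm [ 0.14 -0.18  1.69] rot [ 0.003 -0.002  0.005] per row [ 0.14 -0.18  1.69] [ 0.003 -0.002  0.005]
t 14.0667 pos [ 445.1 -383.5  246.9] F [ 0.5  0.  -6.3] w 28.8 q [-0.73  0.59  1.8   0.    0.76 -2.19]
```

Emit:
step_arm(
  commands=[
    [0.1,-0.1,0.6,0.001,-0.002,0.003],
    [0,-0.1,0.6,0.001,0,0.002],
    [0,0,0.3,0,0,0],
    [0,0,0,0,0,0],
  ],
)

```text
time_s: 14.4
position: [443.8, -384.9, 230.4]
ee_rot: [3.14, 0.0, 3.02]
contact_force: [-0.3, 0.5, -6.5]
width: 28.9
```

```bash
python3 -c "
from h import *
from plant import bot
s=bot.snapshot('scene')['pixels']
cv2.imwrite('pics/p6.png',cv2.resize(s[220:345,60:190,::-1],None,fx=5,fy=5,interpolation=2))
s=bot.snapshot('top')['pixels']
cv2.imwrite('pics/p7.png',cv2.resize(s[180:290,350:460,::-1],None,fx=5,fy=5,interpolation=2))
to('T',0,0,206,1)"
```

```text
target 443.5 -385.0 206 cm [0.05 0.   2.5 ] rot [0.001 0.001 0.   ] per row [0.05 0.   2.5 ] [0.001 0.001 0.   ]
t 14.5 pos [ 444.  -385.1  231. ] F [ 0.5  0.1 -5.7] w 28.8 q [-0.73  0.61  1.8   0.    0.72 -2.19]
```

View pics/p6.png

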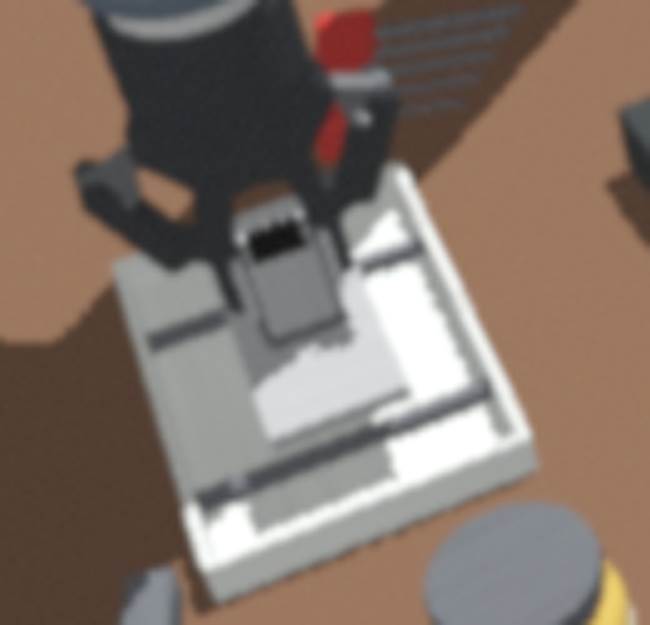

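View pics/p7.png

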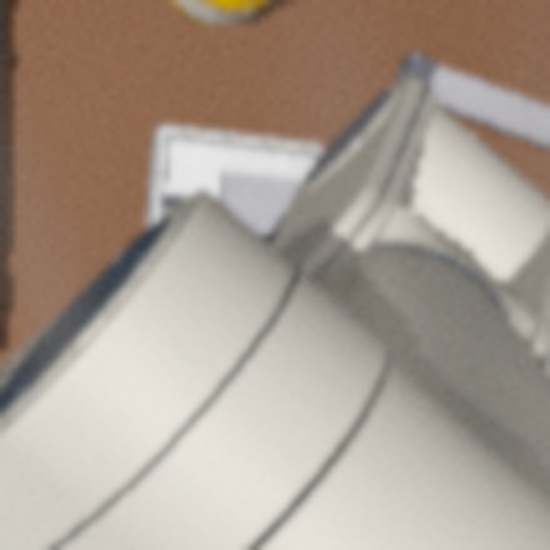

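The foot is centred between the tray walls and parallel to the tray, still above the bars. I'll lower it.

Emit:
step_arm(
  commands=[
    [0,0,0.4,0,0,0],
    [0,0,0.6,0,0,0],
    [0,0,0.5,0,0,0],
    [0,0,0.2,0,0,0],
    [0,0,0.1,0,0,0],
  ],
)

```text
time_s: 14.92
position: [444.6, -385.6, 212.8]
ee_rot: [-3.14, 0.003, 3.02]
contact_force: [-0.5, 0.1, -5.8]
width: 28.8
```

```bash
python3 -c "
from h import *
to('T',0,0,206,1)"
```

```text
target 443.5 -385.0 206 cm [0.12 0.05 0.68] rot [-0.001  0.003  0.   ] per row [0.12 0.05 0.68] [-0.001  0.003  0.   ]
t 14.9167 pos [ 444.6 -385.6  212.8] F [-0.5  0.1 -5.8] w 28.8 q [-0.73  0.64  1.81  0.    0.69 -2.19]
```

Emit:
step_arm(
  commands=[
    [0.1,0,0.15,0,0.002,0],
    [0,0,0.15,0,0.001,0],
    [0,0,0.1,0,0,0],
    [0,0,0.1,0,0,0],
  ],
)

```text
time_s: 15.25
position: [443.5, -385.5, 207.0]
ee_rot: [-3.141, -0.0, 3.02]
contact_force: [-0.4, -0.6, -5.9]
width: 29.0
```

Emit:
step_arm(
  commands=[
    [0,0,0.08,0,0,0],
    [0,0,0.08,0,0,0],
  ],
)

```text
time_s: 15.42
position: [443.5, -385.5, 205.3]
ee_rot: [-3.141, -0.0, 3.02]
contact_force: [-3.1, -0.8, 0.0]
width: 28.9
```

Emit:
step_arm(
  commands=[
    [0,0,0.07,0,0,0],
    [0,0,0.07,0,0,0],
  ],
)

```text
time_s: 15.58
position: [443.4, -385.6, 205.1]
ee_rot: [-3.141, -0.0, 3.02]
contact_force: [-2.3, 2.7, 4.9]
width: 28.8
```

The force has gone from -6 to +5 N, so the foot is on the bars. I'll release.

Emit:
step_arm(
  commands=[
    [0,0,0,0,0,0],
    [0,0,0,0,0,0],
    [0,0,0,0,0,0],
    [0,0,0,0,0,0],
    [0,0,0,0,0,0],
    [0,0,0,0,0,0],
  ],
  grip=0,
)

```text
time_s: 16.08
position: [445.0, -386.9, 207.7]
ee_rot: [-3.137, 0.006, 3.02]
contact_force: [0.4, -0.5, -0.0]
width: 85.5
```

Emit:
step_arm(
  commands=[
    [0,0,-0.5,0,0,0],
    [0,0,-1,0,0,0],
    [0,0,-2,0,0,0],
    [0,0,-3,0,0,0],
    [0,0,-3,0,0,0],
    [0,0,-3,0,0,0],
    [0,0,-3,0,0,0],
  ],
)

```text
time_s: 16.67
position: [442.5, -384.5, 365.1]
ee_rot: [3.138, -0.006, 3.02]
contact_force: [1.1, 0.1, -0.2]
width: 85.3
```

Emit:
step_arm(
  commands=[
    [0,3,0,0,0,0],
    [0,4,0,0,0,0],
    [0,4,0,0,0,0],
    [0,4,0,0,0,0],
    [0,4,0,0,0,0],
    [0,4,0,0,0,0],
    [0,4,0,0,0,0],
    [0,3,0,0,0,0],
    [0,1,0,0,0,0],
    [0,0,0,0,0,0],
  ],
)

```text
time_s: 17.5
position: [482.2, -67.4, 383.2]
ee_rot: [-3.132, 0.023, 3.014]
contact_force: [0.3, 0.4, 0.3]
width: 85.5
```

```bash
python3 -c "
from h import *
from plant import bot
s=bot.snapshot('scene');pickle.dump(s,open('pics/s9.pkl','wb'));s=s['pixels']
cv2.imwrite('pics/p8.png',cv2.resize(s[220:345,60:190,::-1],None,fx=5,fy=5,interpolation=2))
s=bot.snapshot('top')['pixels']
cv2.imwrite('pics/p9.png',cv2.resize(s[160:290,220:460,::-1],None,fx=3.3,fy=3.3,interpolation=2))
cv2.imwrite('pics/p10.png',cv2.resize(s[195:275,365:445,::-1],None,fx=7,fy=7,interpolation=2))
to('T',0,0,206,1)"
```

```text
target 443.5 -385.0 206 cm [  0.18 -31.63  18.03] rot [-0.01   0.023 -0.007] per row [  0.18 -31.63  18.03] [-0.01   0.023 -0.007]
t 17.6 pos [482.3 -69.3 383. ] F [ 0.6  0.  -0.3] w 85.6 q [-0.16  0.25  1.95 -0.01  0.92 -1.6 ]
```

View pics/p8.png

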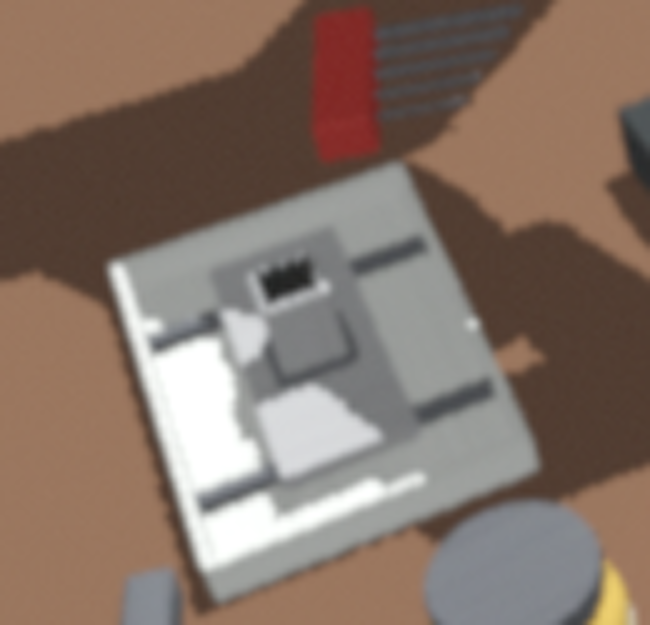

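View pics/p9.png

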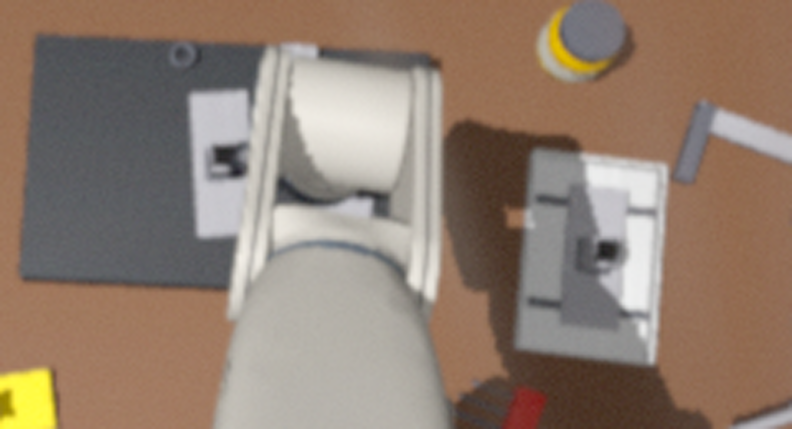

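View pics/p10.png

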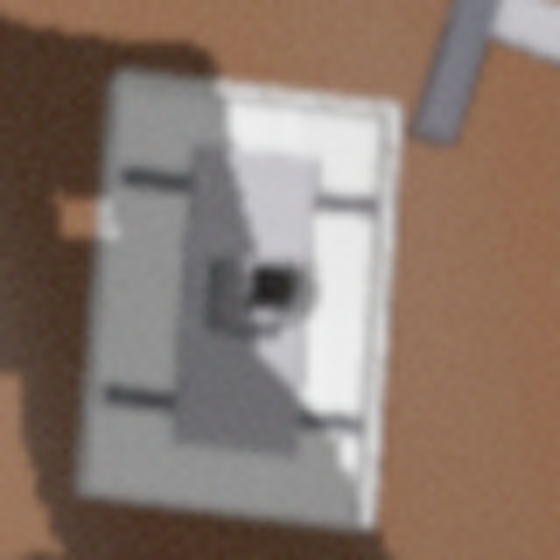

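```bash
python3 -c "
from h import *
print(rect('top',[(195,146),(318,158),(300,452),(173,441)],20,365,195,7))
print(ray('top',*uc((268,288),365,195,7),63.5),ray('scene',*uc((288,279),60,220,5),63.5))
print(rect('scene',[(282,480),(415,435),(335,228),(212,270)],20,60,220,5))
a=pickle.load(open('pics/scene0.pkl','rb'))['pixels'];b=pickle.load(open('pics/s9.pkl','rb'))['pixels']
cv2.imwrite('pics/p11.png',np.hstack([cv2.resize(i[180:310,180:380,::-1],None,fx=2,fy=2,interpolation=2) for i in (a,b)]))"
```

```text
(array([ 441.4, -386.8]), array([ 62., 147.,  62., 147.]), -0.119)
[ 441.43700575 -384.14032156   63.5       ] [ 441.15849277 -384.5158598    63.5       ]
(array([ 441.5, -385.5]), array([ 57., 152.,  58., 149.]), -0.143)
```

View pics/p11.png

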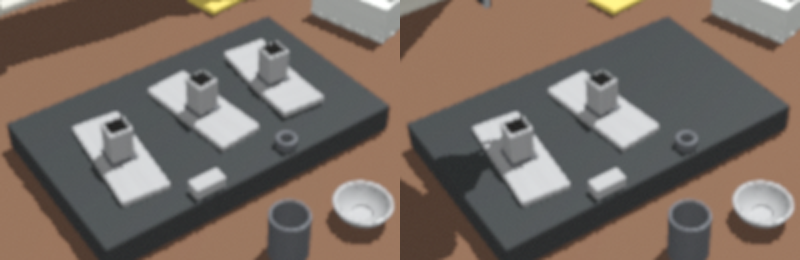

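The foot lies within about 2 mm of the tray's middle, with its post upright over the base centre. The other feet and objects look unchanged, so I'll hand in.

```bash
python3 -c "
from plant import bot
print(bot.close_job())"
```

```text
the job is handed in; nothing more can be done
None
```

The left foot (the one on the bin side of the plate) is the bowed one. It now lies across the two bars of the tray, and the job is handed in; the hand-in gave no verdict.

- **Finding it:** the near end of the left foot gave way at about 2.4 N, sank about 3 mm and stopped, and its far end visibly lifted. The middle and right feet were never pressed, because the first one already rocked.
- **Holding it down:** I held the near end for over 1 s at about 14–19 N, then the far end for over 1 s at about 9 N.
- **Placing it:** I lifted it by the post and lowered it until the force showed it resting on the bars (about 5 N), then released it and moved the arm clear by about 17.6 s of the 72 s.

**Last checks:**
- **Position:** the foot's centre is within about 2 mm of the tray's middle, and parallel to it within about 0.02 rad.
- **Upright:** the post top sits over the base centre to within about 3 mm, and both cameras agree. That is about the limit of what the pictures can show, so I could not confirm 0.03 rad exactly.
- **Height:** the foot's height on the bars was judged only from the contact force and the pictures.
- **Other items:** the middle and right feet, nut, block, tube and dish look unmoved in before-and-after scene pictures. The pliers were not compared afterwards, and the tin and hex keys were only seen in place, but the arm went nowhere near any of them.

**One miss:** the first press briefly reached about 30 N, above the requested 20 N. I pressed more slowly after that, and it stayed under the 60 N limit.

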